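# Lock the pump's hold-down pin with its R-clip

### The arm

A 7-joint arm with a two-finger parallel gripper is mounted at the origin on the work surface. World frame = base frame: x ahead of the robot, y to its left, z up, the work surface at z = 0. Lengths are in m, angles in rad, forces in N, time in s.
With the tool pointing down it reaches from about 0.425 to 1.025 m from the base axis. Payload 9.4 kg.
Tool frame: the origin (TCP) lies at the very end of the fingers, on their centre line; the grasp point (between the pads) lies 19 mm behind it (bot.grip_depth is the distance from the TCP to the grasp point, in m); z points along the fingers, y is the direction in which the jaws open and shut (so a half turn about z gives the same grasp; the last joint's range is limited). The gripper opens to 93 mm and grips with 3 to 60 N. Pads are 15 mm wide; open, the fingers measure 128 mm over their backs; the gripper's body (75 mm by 188 mm) begins 65 mm behind the grasp point.
Start: joints at [-1.334, 0.599, -0.003, 1.599, 0.002, 0.943, -0.08], TCP at [0.224, 0.69, 0.219] pointing down, gripper open.
Joint ranges: [-2.57, 2.57], [-0.35, 1.97], [-1.29, 1.29], [0.11, 2.56], [-1.05, 4.19], [0.11, 1.86], [-2.63, 2.63]. Speed limits (rad/s): [2.22, 2.22, 3.01, 3.01, 3.14, 3.14, 3.14].

### API

Orientations are given as a unit quaternion [x, y, z, w].
In Python, from plant import bot, cams, workorder gives the robot as it stands.
- The arm moves only by the tool drive_tool, never from a script. Its argument "steps" is a list of rows, each an object with "dr": the turn, a rotation vector about the tool's x, y, z in rad, a list of three; "offset": the shift along the tool's x, y, z in cm, a list of three; "claw": the opening in per cent of the stroke, from 0 (shut) to 100 (fully open). In form: [{"dr": [wx, wy, wz], "offset": [dx, dy, dz], "claw": claw}, ...]. A call has 1 to 10 rows; each row is the pose to reach, as a shift and turn from the pose commanded when the call began, along the tool's axes at that moment; what a row does not reach only later rows make up. A row lasts 1/10 s, in which the tool goes at most 50 mm and 8.59 degrees, less where a joint would pass 70% of its speed; a pose out of reach is approached as far as the arm can. A call with a gripper value outside its range is refused whole. The fingers move at their own pace and stop on an object; "squeeze" is the grip in N (left out, the last holds). Time passes only in rows, so rows that repeat a pose let the fingers close. It gives the time, the measured TCP pose, the force and the opening at its end, in the units of the state.
- bot.read_state(): the state, without advancing time (a new reading comes with each control period).
- cams.read_camera(name): name is "scene" or "top" or "wrist"; returns the picture (400x640x3 uint8, red, green, blue); there is no depth.
- cams.calibration(name): a dict with "fx", "fy", "cx", "cy" (pixels), "extrinsics" (4x4, takes a point from world to camera coordinates); the wrist camera has in their place "tool_from_camera" (4x4, takes a point from camera to tool coordinates, whose origin is the TCP and whose axes are the flange's). Camera axes: x right, y down, z forward; pixel columns grow to the right and rows downward; lengths in m; the calibration is good to about 2 mm. A picture is of the moment at which its call begins: read the wrist's pose just before it. calibration takes no time and is no camera call.
- workorder.job_done(): hands the job in, once; it reports no verdict.
The state is a dict: "time_s": time; "qpos": joint angles; "joint_vel": joint speeds; "joint_efforts": joint torques, N m; "tcp_pos": TCP position; "orientation": TCP orientation; "ft_force": force on the tool from outside, world axes, zero at the start; "ft_torque": the same for the moment, N m; "gripper_width": finger opening in m.
Only numpy, scipy, OpenCV 4.12 (cv2) and the standard library are available. Lean on these libraries where they do the work, as an engineer would, in place of code of your own. Each camera call takes 0.05 s, during which the arm holds its last target. There are 200 camera calls.

### The job

Push the pump's hold-down pin fully home through its clevis, then take the R-clip from its stand and push the clip's straight leg down through the cross hole of the pin until the bow springs over the pin. The pin has rolled a little, so feel for the hole and never force the clip; leave the other things where they are and let go when the clip is on.

Things in the scene. Friction and masses are not known exactly. Their poses are not given: they have to be found in the camera images.
- bracket: Small grey vacuum pump (fixed, 340 x 120 mm, 153 mm high) joined by a flat bar to its hold-down clevis, which stands on a 130 x 100 x 8 mm steel plate. Origin on the table under the clevis's middle; z up; +y points to the pump, which stands at y = 165 to 285 mm. A round steel pin lies along x through the clevis, its axis 65 mm above the table.
- pin (a joint): Travel (m) of the pin along the bracket's +x: 0 pulled out, 0.040 fully home on its stop (head flat on the near cheek). About 5 N of friction; it stays where left. It starts 28 to 40 mm short of home, its cross hole still hidden between the cheeks. Clevis cheeks: 10 mm thick, 44 mm wide (y), at x = -25..-15 and 15..25 mm of the bracket, tops 86 mm above the table.
- pin_head (a point): Middle of the outer flat face of the pin's head, a steel disc 44 mm in diameter and 10 mm thick at the -x end; pushing it along the bracket's +x drives the pin home.
- pin_hole (a point): Point on the pin's axis at the cross hole; axes as the bracket's (x along the pin). Pin 28 mm in diameter; hole 7.4 mm wide (8.6 mm along the pin), mouths barely chamfered; pin ends 16 mm past it. Home, the hole lies 14 mm beyond the far cheek. The pin starts rolled by 0.22 to 0.5 rad; this point does not roll: the upper mouth lies 3 to 7 mm from it, away from the pump (bracket -y).
- clip: Steel R-clip of 6 mm round wire, 108 mm tall, about 0.1 kg, standing in the stand, leaning up to 2 degrees. Origin at the tip of its straight leg, z up along the leg, x towards its bow, y the flat direction. It goes on with y along the pin, bow on either side. The bow is humped to fit round the pin 40 mm above the tip; nose 26 mm, flared end 13 mm above the tip, 24 mm from the leg.
- clip_tip (a point): Tip of the straight leg (the clip's origin), stepped to 5.2 mm. Once it has dropped some mm into the pin's mouth, moving it sideways back over the axis (about 4 to 6 N) rolls the hole upright; pressing beside the mouth only loads the pin. Roll friction is 0.05 N m.
- clip_seat (a point): Point on the leg 40 mm above its tip, which lies at pin_hole when the clip is on. The bow first touches the pin with the tip some 13 mm below the pin's axis; spreading it takes about 6 to 10 N of push, and past about 26 mm it pulls itself on.
- clip_coil (a point): Centre of the clip's double coil, where to pinch along y: 94 mm above the tip, 4 mm towards the bow. Coil 28 mm in outer diameter, 12 mm thick along y, flat sides.
- clip_bow (a joint): How far the bow is sprung open about the coil (rad): 0 at rest, about 0.1 while passing over the pin, back to 0 once it has sprung over.
- stand: Fixed steel stand, base 90 x 70 x 8 mm with an upright square socket 12 mm wide and 34 mm tall in its middle; the clip's leg stands loosely in it (7.2 mm bore) with its tip on the base, 8 mm above the table. Origin under the middle.
- oil_bottle: White pump-oil bottle, 52 mm in diameter, 130 mm tall, standing; origin under its middle. Leave alone.
- flange: Loose aluminium flange ring, 70 mm outer diameter, 14 mm thick, lying flat; origin under its middle. Leave alone.
- wrench: Steel wrench 180 mm long lying on the table. Leave alone.
Mind the look-alikes: they are no part of the job. Leave any blue or turquoise look-alike of the clip alone.

How it is judged:
By the outcome, as a careful person would: the job done as asked, in the order asked, and still so for the second after the job is handed in, with the robot touching nothing.
It also fails if it takes over 61 s, if anything falls off the work surface, if the arm or the gripper's body presses on something with over 40 N, if the wrist force passes 120 N, or if a joint passes its speed limit or range.

## Working session

There is one attempt and no reset: what is moved stays moved. The work goes in short steps, Python scripts to look and compute and a tool call to move; the robot and the scene stay as the last step left them, time stands still between calls to the robot, and variables do not carry over. Pictures are saved under pics/ and viewed, about 8 in all and at most 12, crops included, and the job is handed in when it is done.

Besides the shell and the picture viewer there is one more tool, called as name(argument=value, ...), one argument or row to a line, values as JSON. drive_tool: Moves the arm, as the interface text tells. Its arguments: {"type":"object","properties":{"steps":{"type":"array"},"squeeze":{"type":"number"}},"required":["steps"]}

```bash
mkdir -p pics; cat > h.py <<'E'
import numpy as np, cv2
from plant import bot, cams, workorder
from scipy.spatial.transform import Rotation as R
def snap(name, f, crop=None, k=1):
    im=cams.read_camera(name)
    cv2.imwrite('pics/raw_'+f, im[:,:,::-1])
    return im
def ray(name,u,v,st=None):
    c=cams.calibration(name)
    d=np.array([(u-c['cx'])/c['fx'],(v-c['cy'])/c['fy'],1.])
    if 'extrinsics' in c:
        E=np.array(c['extrinsics']); Rm=E[:3,:3].T; return -Rm@E[:3,3], Rm@d
    T=np.array(c['tool_from_camera']); st=st or bot.read_state()
    Rt=R.from_quat(st['orientation']).as_matrix()
    return Rt@T[:3,3]+np.array(st['tcp_pos']), Rt@(T[:3,:3]@d)
def onz(name,u,v,z,st=None):
    o,d=ray(name,u,v,st); return o+d*(z-o[2])/d[2]
def tri(*rs):
    A=np.zeros((3,3));b=np.zeros(3)
    for o,d in rs:
        d=d/np.linalg.norm(d);P=np.eye(3)-np.outer(d,d);A+=P;b+=P@o
    x=np.linalg.solve(A,b)
    res=[np.linalg.norm(np.cross(x-o,d/np.linalg.norm(d))) for o,d in rs]
    return x,res
def proj(name,p,st=None):
    c=cams.calibration(name)
    if 'extrinsics' in c:
        E=np.array(c['extrinsics']); q=E[:3,:3]@p+E[:3,3]
    else:
        T=np.array(c['tool_from_camera']); st=st or bot.read_state()
        Rt=R.from_quat(st['orientation']).as_matrix()
        q=T[:3,:3].T@(Rt.T@(np.array(p)-st['tcp_pos'])-T[:3,3])
    return np.array([c['fx']*q[0]/q[2]+c['cx'],c['fy']*q[1]/q[2]+c['cy']])
def crop(f,out,x0,y0,x1,y1,k):
    im=cv2.imread('pics/raw_'+f)[y0:y1,x0:x1]
    cv2.imwrite('pics/'+out,cv2.resize(im,None,fx=k,fy=k,interpolation=cv2.INTER_CUBIC))
E
python3 - <<'E'
from h import *
a=snap('scene','s0.png'); b=snap('top','t0.png')
im=np.vstack([a,b])[:,:,::-1]
cv2.imwrite('pics/st0.png',cv2.resize(im,(480,600))) if 0 else None
cv2.imwrite('pics/s0.png',a[:,:,::-1]); cv2.imwrite('pics/t0.png',b[:,:,::-1])
s=bot.read_state(); print({k:np.round(v,4) for k,v in s.items()}, bot.grip_depth)
print(cams.calibration('wrist'))
for n in('scene','top'):print(cams.calibration(n))
E
```

```text
{'time_s': np.float64(0.1), 'qpos': array([-1.3337,  0.6   , -0.0026,  1.6   ,  0.0018,  0.9429, -0.0798]), 'joint_vel': array([-0.0009, -0.0018,  0.0003, -0.0017,  0.0015,  0.0015, -0.0007]), 'joint_efforts': array([ 5.00000e-03, -7.66560e+01,  1.50190e+00, -2.52939e+01,
       -5.24000e-02,  1.36000e-02,  1.00000e-04]), 'tcp_pos': array([0.2236, 0.6892, 0.2179]), 'orientation': array([ 1.562e-01,  9.877e-01, -7.000e-04, -0.000e+00]), 'ft_force': array([0.3349, 0.2173, 0.6154]), 'ft_torque': array([-0.0504,  0.0601,  0.0022]), 'gripper_width': np.float64(0.0925)} 0.0188
{'fx': 291.3911966569579, 'fy': 291.3911966569579, 'cx': 320.38116052994303, 'cy': 205.6044617252908, 'tool_from_camera': array([[-2.01204097e-04, -9.65350471e-01, -2.60956754e-01,
         7.37112362e-02],
       [ 9.99999977e-01, -1.73740619e-04, -1.28310548e-04,
        -8.43737760e-04],
       [ 7.85258597e-05, -2.60956774e-01,  9.65350484e-01,
        -1.66499210e-01],
       [ 0.00000000e+00,  0.00000000e+00,  0.00000000e+00,
         1.00000000e+00]])}
{'fx': 467.58750180078243, 'fy': 467.58750180078243, 'cx': 323.5562989088468, 'cy': 202.89127705140635, 'extrinsics': array([[-0.72781089,  0.68566714,  0.01232413,  0.53050856],
       [ 0.50064557,  0.54352701, -0.67374506, -0.14988666],
       [-0.46866335, -0.48418897, -0.73886109,  1.10609981],
       [ 0.        ,  0.        ,  0.        ,  1.        ]])}
{'fx': 487.6014995358249, 'fy': 487.6014995358249, 'cx': 315.38629493960957, 'cy': 205.3409915892282, 'extrinsics': array([[ 0.0046871 , -0.99935254,  0.03567265, -0.15982788],
       [-0.98668109, -0.01042225, -0.16233238,  0.57414267],
       [ 0.16259906, -0.03443666, -0.9860911 ,  0.91420572],
       [ 0.        ,  0.        ,  0.        ,  1.        ]])}
```

View pics/s0.png

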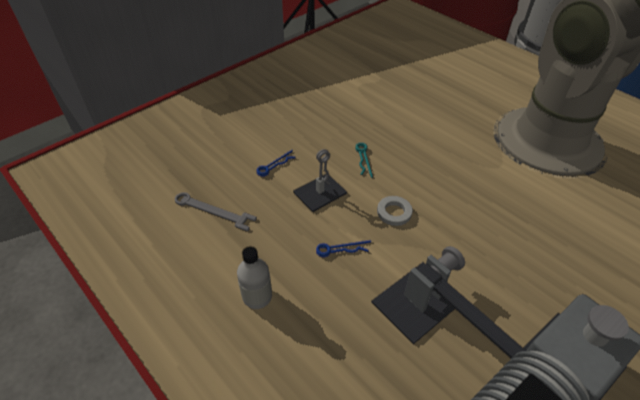

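View pics/t0.png

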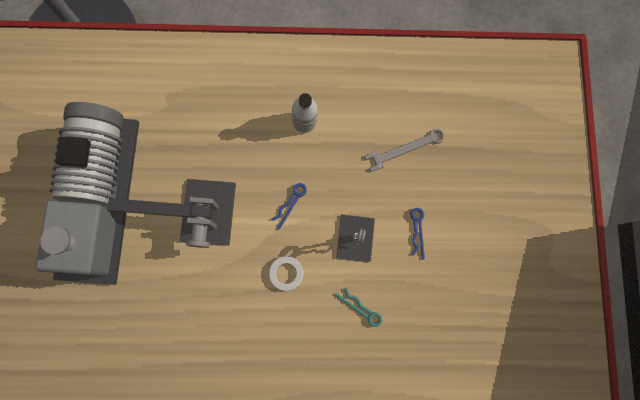

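The real clip is the steel one standing in the stand: scene (322,165), top (360,236). Look-alikes are blue at scene (277,163) and (343,248), and turquoise at (364,158). The pin head is at top (199,240) and scene (453,258), facing the robot. I'll check it in a close crop.

```bash
python3 - <<'E'
import cv2,numpy as np
a=cv2.imread('pics/raw_s0.png');b=cv2.imread('pics/raw_t0.png')
def c(im,x0,y0,w,h,k):return cv2.resize(im[y0:y0+h,x0:x0+w],None,fx=k,fy=k,interpolation=cv2.INTER_CUBIC)
top=np.hstack([c(b,170,170,80,100,4),c(b,320,200,80,100,4)])
bot=np.hstack([c(a,365,240,110,110,3)[:200*0+330],c(a,280,140,103,110,3)])
bot=bot[:300*1] if 0 else bot
W=max(top.shape[1],bot.shape[1]);f=lambda i:cv2.copyMakeBorder(i,0,0,0,W-i.shape[1],0)
o=np.hstack([c(b,170,170,80,100,4),c(a,365,240,100,100,4)]); print(o.shape)
o2=np.hstack([c(b,330,205,60,65,3),c(a,290,140,70,65,3)])
o2=cv2.copyMakeBorder(o2,0,0,0,max(0,720-o2.shape[1]),0)
cv2.imwrite('pics/c1.png',np.vstack([o,o2]))
E
```

```text
(400, 720, 3)
```

View pics/c1.png

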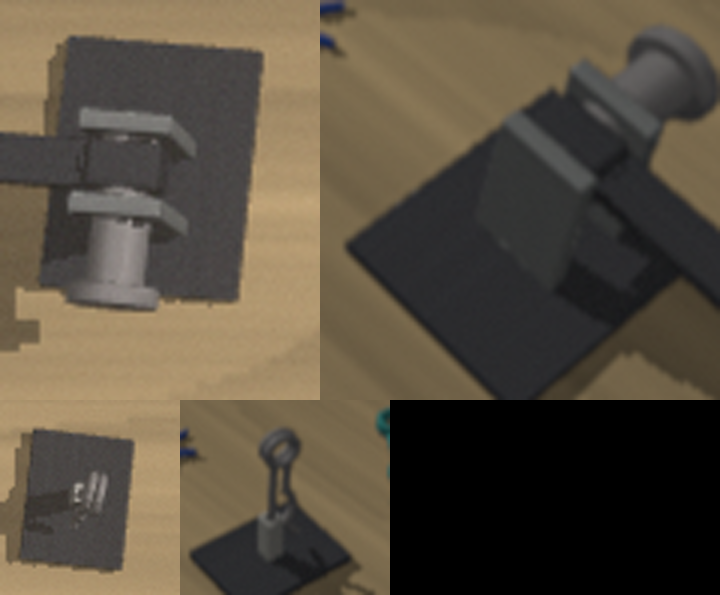

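```bash
python3 - <<'E'
from h import *
t=lambda x,y,z: np.round(onz('top',170+x/4,170+y/4,z),4)
s=lambda x,y,z: np.round(onz('scene',365+(x-320)/4,240+y/4,z),4)
print('plate top',[t(*p,.008) for p in[(70,37),(263,52),(238,300),(40,287)]])
print('plate scene',[s(*p,.008) for p in[(347,245),(510,400),(553,90)]])
print('farcheek far edge top',t(81,109,.086),t(168,113,.086)); print('near',t(71,194,.086),t(157,197,.086))
print('far cheek scene',s(512,108,.086),s(588,190,.086),'near outer',s(572,62,.086),s(658,125,.086))
print('head disc top view',t(66,300,.065),t(158,303,.065))
# clip stand
t=lambda x,y,z: np.round(onz('top',330+x/3,205+(y-400)/3,z),4)
s=lambda x,y,z: np.round(onz('scene',290+(x-180)/3,140+(y-400)/3,z),4)
print('stand top',[t(*p,.008) for p in[(33,430),(134,440),(122,570),(20,560)]])
print('stand scene',[s(*p,.008) for p in[(191,551),(258,595),(350,557)]])
r=[ray('top',330+94/3,205+85/3),ray('scene',290+100/3,140+49/3)]
print('coil',tri(*r))
E
```

```text
plate top [array([0.634 , 0.1073, 0.008 ]), array([0.6273, 0.008 , 0.008 ]), array([0.499 , 0.0166, 0.008 ]), array([0.5049, 0.1162, 0.008 ])]
plate scene [array([0.6297, 0.0145, 0.008 ]), array([0.6337, 0.1072, 0.008 ]), array([0.5015, 0.0239, 0.008 ])]
farcheek far edge top [0.5824 0.0825 0.086 ] [0.5809 0.0416 0.086 ]
near [0.5418 0.0852 0.086 ] [0.5408 0.0451 0.086 ]
far cheek scene [0.5738 0.0437 0.086 ] [0.5819 0.0884 0.086 ] near outer [0.5379 0.0459 0.086 ] [0.5372 0.0887 0.086 ]
head disc top view [0.4938 0.09   0.065 ] [0.4927 0.0465 0.065 ]
stand top [array([ 0.5626, -0.2098,  0.008 ]), array([ 0.5564, -0.2795,  0.008 ]), array([ 0.4673, -0.2699,  0.008 ]), array([ 0.4736, -0.2007,  0.008 ])]
stand scene [array([ 0.5559, -0.2744,  0.008 ]), array([ 0.5496, -0.2127,  0.008 ]), array([ 0.4788, -0.1957,  0.008 ])]
coil (array([ 0.51283718, -0.23651535,  0.10265097]), [np.float64(0.003310486939103839), np.float64(0.003310486939103809)])
```

Crop check: the clip standing in the stand is bare steel, with its coil at scene (323,156). The bracket's yaw is about -4°, its origin is near (0.556,0.064), and the pin head face is near bracket x=-63 mm, so about 28 mm short of home.

```bash
cat >> h.py <<'E'
YB=-0.069; OB=np.array([0.5563,0.064])
def bw(x,y,z): c,s=np.cos(YB),np.sin(YB); return np.array([OB[0]+c*x-s*y,OB[1]+s*x+c*y,z])
def Q(yaw,tilt=None): # tool z down, tool x at world yaw
    x=np.array([np.cos(yaw),np.sin(yaw),0]);z=np.array([0,0,-1.]);return np.c_[x,np.cross(z,x),z]
def go(p,Rt,st=None):
    st=st or bot.read_state(); R0=R.from_quat(st['orientation']).as_matrix()
    print('offset cm',np.round(R0.T@(np.array(p)-st['tcp_pos'])*100,2),'dr',np.round(R.from_matrix(R0.T@Rt).as_rotvec(),3))
E
python3 - <<'E'
from h import *
go(bw(-.095,0,.2),Q(np.pi+YB))
E
```

```text
offset cm [-41.72 -51.5    1.86] dr [-0.001 -0.    -0.245]
```

drive_tool(
  steps=[
    {"offset": [-41.72,-51.5,0],"dr": [0,0,-0.245],"claw": 0},
    {"offset": [-41.72,-51.5,0],"dr": [0,0,-0.245],"claw": 0},
    {"offset": [-41.72,-51.5,0],"dr": [0,0,-0.245],"claw": 0},
    {"offset": [-41.72,-51.5,0],"dr": [0,0,-0.245],"claw": 0},
    {"offset": [-41.72,-51.5,0],"dr": [0,0,-0.245],"claw": 0},
    {"offset": [-41.72,-51.5,0],"dr": [0,0,-0.245],"claw": 0},
    {"offset": [-41.72,-51.5,0],"dr": [0,0,-0.245],"claw": 0},
    {"offset": [-41.72,-51.5,0],"dr": [0,0,-0.245],"claw": 0},
    {"offset": [-41.72,-51.5,0],"dr": [0,0,-0.245],"claw": 0},
    {"offset": [-41.72,-51.5,0],"dr": [0,0,-0.245],"claw": 0},
  ],
  squeeze=30,
)

```text
time_s: 1.1
tcp_pos: [0.4035, 0.221, 0.2186]
orientation: [0.034, 0.999, -0.0, 0.0]
ft_force: [1.0, 0.2, 0.7]
gripper_width: 0.0175
```

```bash
python3 - <<'E'
from h import *
go(bw(-.095,0,.2),Q(np.pi+YB))
E
```

```text
offset cm [ -6.82 -14.61   1.87] dr [-0.  0.  0.]
```

drive_tool(
  steps=[
    {"offset": [-6.8,-14.6,1.9],"dr": [0,0,0],"claw": 0},
    {"offset": [-6.8,-14.6,1.9],"dr": [0,0,0],"claw": 0},
    {"offset": [-6.8,-14.6,1.9],"dr": [0,0,0],"claw": 0},
    {"offset": [-6.8,-14.6,1.9],"dr": [0,0,0],"claw": 0},
    {"offset": [-6.8,-14.6,1.9],"dr": [0,0,0],"claw": 0},
    {"offset": [-6.8,-14.6,1.9],"dr": [0,0,0],"claw": 0},
  ],
)

```text
time_s: 1.7
tcp_pos: [0.4607, 0.0737, 0.1996]
orientation: [0.034, 0.999, 0.0, -0.0]
ft_force: [0.4, -0.1, 1.4]
gripper_width: 0.0005
```

```bash
python3 - <<'E'
from h import *
s=bot.read_state();snap('wrist','w1.png');print(s['tcp_pos'],s['orientation'],s['ft_force'])
c=cams.calibration('wrist')
im=cv2.imread('pics/raw_w1.png')
cv2.imwrite('pics/w1.png',cv2.resize(im,(800,500)))
for p in [bw(-.063,0,.065),bw(-.025,0,.086),bw(.025,-.022,.086),bw(.025,.022,.086),bw(-.025,-.022,.086),bw(-.025,.022,.086)]: print(proj('wrist',p,s)*1.25)
go(bw(-.095,0,.2),Q(np.pi+YB))
E
```

```text
[0.46069194 0.07365096 0.19958186] [ 3.41318429e-02  9.99417290e-01  2.26983341e-04 -2.15291320e-04] [ 0.40664803 -0.14876088  1.37639345]
[397.48364734 285.26106572]
[397.37055458 336.04045529]
[372.51817063 387.5721859 ]
[422.41382735 387.58136378]
[371.36718449 336.03358905]
[423.37182268 336.04732098]
offset cm [-0.12 -0.36 -0.03] dr [ 0.001 -0.     0.002]
```

View pics/w1.png

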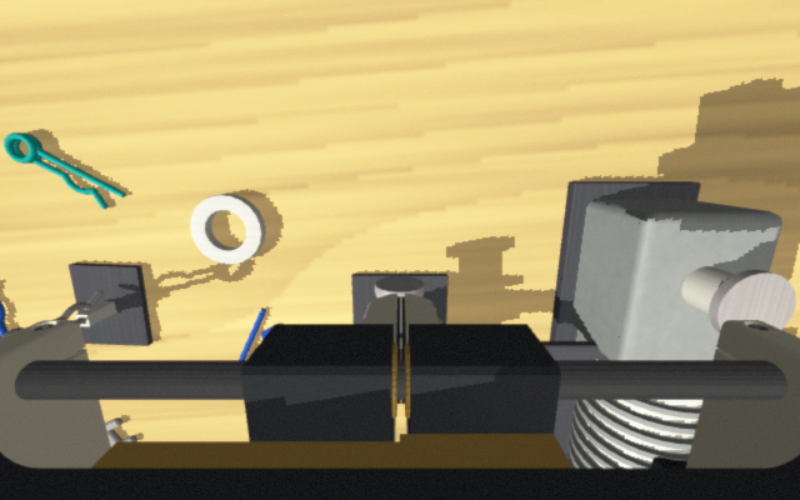

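The head face is at wrist view (399,286), which matches the prediction. I'll descend in front of it.

drive_tool(
  steps=[
    {"offset": [-0.1,-0.3,5],"dr": [0,0,0],"claw": 0},
    {"offset": [-0.1,-0.3,10],"dr": [0,0,0],"claw": 0},
    {"offset": [-0.1,-0.3,14.5],"dr": [0,0,0],"claw": 0},
    {"offset": [-0.1,-0.3,14.5],"dr": [0,0,0],"claw": 0},
    {"offset": [-1.1,-0.3,14.5],"dr": [0,0,0],"claw": 0},
    {"offset": [-1.8,-0.3,14.5],"dr": [0,0,0],"claw": 0},
    {"offset": [-2.3,-0.3,14.5],"dr": [0,0,0],"claw": 0},
    {"offset": [-2.8,-0.3,14.5],"dr": [0,0,0],"claw": 0},
  ],
)

```text
time_s: 2.55
tcp_pos: [0.4888, 0.0681, 0.0568]
orientation: [0.034, 0.999, 0.0, 0.0]
ft_force: [-5.9, 2.2, 4.0]
gripper_width: 0.0007
```

drive_tool(
  steps=[
    {"offset": [-0.4,0,0],"dr": [0,0,0],"claw": 0},
    {"offset": [-0.8,0,0],"dr": [0,0,0],"claw": 0},
    {"offset": [-1.2,0,0],"dr": [0,0,0],"claw": 0},
  ],
)

```text
time_s: 2.85
tcp_pos: [0.5004, 0.0671, 0.0566]
orientation: [0.034, 0.999, 0.0, 0.0]
ft_force: [-5.6, 1.8, 3.8]
gripper_width: 0.0003
```

```bash
python3 - <<'E'
from h import *
s=bot.read_state();print(s['tcp_pos'],s['ft_force'])
go(bw(-.0425,0,.055),Q(np.pi+YB),s)
E
```

```text
[0.50041198 0.06714021 0.05662549] [-5.55089157  1.83802681  3.8496691 ]
offset cm [-1.35  0.07  0.16] dr [0.001 0.    0.   ]
```

drive_tool(
  steps=[
    {"offset": [-0.4,0,0],"dr": [0,0,0],"claw": 0},
    {"offset": [-0.8,0,0],"dr": [0,0,0],"claw": 0},
    {"offset": [-1.0,0,0],"dr": [0,0,0],"claw": 0},
  ],
)

```text
time_s: 3.15
tcp_pos: [0.5107, 0.0664, 0.0565]
orientation: [0.034, 0.999, 0.0, 0.0]
ft_force: [-4.6, 1.8, 3.6]
gripper_width: 0.0002
```

drive_tool(
  steps=[
    {"offset": [-0.15,0,0],"dr": [0,0,0],"claw": 0},
    {"offset": [-0.3,0,0],"dr": [0,0,0],"claw": 0},
  ],
)

```text
time_s: 3.35
tcp_pos: [0.5134, 0.0661, 0.0563]
orientation: [0.034, 0.999, 0.0, 0.0]
ft_force: [-5.1, 1.1, 4.1]
gripper_width: 0.0002
```

drive_tool(
  steps=[
    {"offset": [-0.1,0,0],"dr": [0,0,0],"claw": 0},
    {"offset": [-0.2,0,0],"dr": [0,0,0],"claw": 0},
  ],
)

```text
time_s: 3.55
tcp_pos: [0.5148, 0.0659, 0.0562]
orientation: [0.034, 0.999, 0.0, -0.0]
ft_force: [-8.2, 2.1, 6.4]
gripper_width: 0.0001
```

drive_tool(
  steps=[
    {"offset": [-0.1,0,0],"dr": [0,0,0],"claw": 0},
    {"offset": [-0.2,0,0],"dr": [0,0,0],"claw": 0},
  ],
)

```text
time_s: 3.75
tcp_pos: [0.5147, 0.0658, 0.0561]
orientation: [0.034, 0.999, -0.0, -0.002]
ft_force: [-13.1, 2.9, 9.8]
gripper_width: 0.0008
```

drive_tool(
  steps=[
    {"offset": [-0.1,0,0],"dr": [0,0,0],"claw": 0},
    {"offset": [-0.1,0,0],"dr": [0,0,0],"claw": 0},
  ],
)

```text
time_s: 3.95
tcp_pos: [0.5147, 0.0658, 0.056]
orientation: [0.034, 0.999, -0.0, -0.003]
ft_force: [-13.2, 4.4, 10.0]
gripper_width: 0.0006
```

The pin stopped at TCP 0.5147 against a predicted 0.514, with force rising to 13 N, so it's home. I'll back off and view the hole from above.

drive_tool(
  steps=[
    {"offset": [1.5,0,0],"dr": [0,0,0],"claw": 0},
    {"offset": [3.0,0,-1],"dr": [0,0,0],"claw": 0},
    {"offset": [2.5,0,-6],"dr": [0,0,0],"claw": 0},
    {"offset": [0,0,-10.5],"dr": [0,0,0],"claw": 0},
    {"offset": [-5,0,-10.5],"dr": [0,0,0],"claw": 0},
    {"offset": [-9.5,0,-10.5],"dr": [0,0,0],"claw": 0},
    {"offset": [-13.3,0,-8],"dr": [0,0,0],"claw": 0},
    {"offset": [-13.3,0,-5.5],"dr": [0,0,0],"claw": 0},
    {"offset": [-13.3,0,-5.5],"dr": [0,0,0],"claw": 0},
    {"offset": [-13.3,0,-5.5],"dr": [0,0,0],"claw": 0},
  ],
)

```text
time_s: 4.95
tcp_pos: [0.6508, 0.0564, 0.1109]
orientation: [0.034, 0.999, -0.0, -0.0]
ft_force: [1.1, 0.3, 0.6]
gripper_width: 0.0004
```

```bash
python3 - <<'E'
from h import *
s=bot.read_state();snap('wrist','w2.png');print(s['tcp_pos'],s['orientation'],s['ft_force'])
P=proj('wrist',bw(.039,-.005,.079),s);print(P)
u,v=int(P[0]),int(P[1]);x0,y0=u-70,max(0,v-60);print(x0,y0)
crop('w2.png','w2.png',x0,y0,x0+140,y0+110,5)
E
```

```text
[0.65077533 0.05641656 0.11094247] [ 3.44077579e-02  9.99407876e-01 -2.61434305e-05 -5.55003049e-05] [1.07759758 0.31531729 0.60418409]
[315.26127848 154.67734416]
245 94
```

View pics/w2.png

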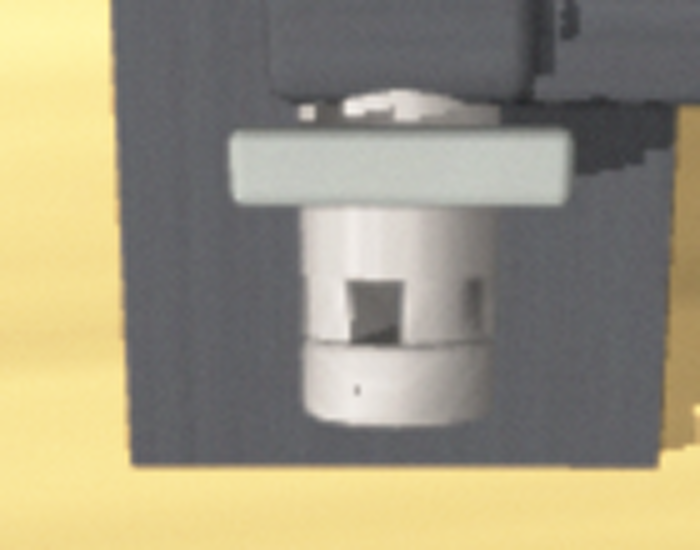

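The hole mouth is at crop (376,312), left of the pin's centre line, which is away from the pump as described. The pin edges are at crop 302 and 493.

```bash
python3 - <<'E'
from h import *
s=bot.read_state()
f=lambda x,y,z:onz('wrist',245+x/5,94+y/5,z,s)
def tb(p): c,sn=np.cos(YB),np.sin(YB); d=p[:2]-OB; return np.round([1e3*(c*d[0]+sn*d[1]),1e3*(-sn*d[0]+c*d[1])],1)
for n,x,y,z in[('hole',376,312,.078),('holeL',348,312,.078),('holeR',404,312,.079),('edgeL',303,300,.065),('edgeR',494,300,.065),('end',397,425,.068),('cheekL',229,207,.086),('cheekR',573,207,.086),('plL',133,465,.008),('plR',658,467,.008),('plL0',112,10,.008)]:
    p=f(x,y,z);print(n,np.round(p,4),tb(p))
E
```

```text
hole [0.5969 0.0597 0.078 ] [40.8 -1.5]
holeL [0.5966 0.0559 0.078 ] [40.8 -5.3]
holeR [0.597  0.0635 0.079 ] [40.7  2.3]
edgeL [0.5957 0.0492 0.065 ] [ 40.3 -12.1]
edgeR [0.5976 0.0767 0.065 ] [40.3 15.5]
end [0.6143 0.0615 0.068 ] [58.1  1.5]
cheekL [0.5815 0.0419 0.086 ] [ 26.6 -20.4]
cheekR [0.5845 0.0858 0.086 ] [26.6 23.7]
plL [0.6291 0.0114 0.008 ] [ 76.3 -47.4]
plR [0.6363 0.1103 0.008 ] [76.6 51.7]
plL0 [0.5486 0.0169 0.008 ] [ -4.5 -47.5]
```

```bash
python3 - <<'E'
from h import *
go([.575,-.243,.16],Q(np.pi+YB))
print(onz('top',305,100,.13))
E
```

```text
offset cm [  5.54 -30.41  -4.86] dr [0.    0.001 0.   ]
[ 0.76213382 -0.13222451  0.13      ]
```

drive_tool(
  steps=[
    {"offset": [0,0,-5],"dr": [0,0,0],"claw": 50},
    {"offset": [5.5,-30.4,-5],"dr": [0,0,0],"claw": 50},
    {"offset": [5.5,-30.4,-5],"dr": [0,0,0],"claw": 50},
    {"offset": [5.5,-30.4,-5],"dr": [0,0,0],"claw": 50},
    {"offset": [5.5,-30.4,-5],"dr": [0,0,0],"claw": 50},
    {"offset": [5.5,-30.4,-5],"dr": [0,0,0],"claw": 50},
    {"offset": [5.5,-30.4,-5],"dr": [0,0,0],"claw": 50},
    {"offset": [5.5,-30.4,-5],"dr": [0,0,0],"claw": 50},
    {"offset": [5.5,-30.4,-5],"dr": [0,0,0],"claw": 50},
    {"offset": [5.5,-30.4,-5],"dr": [0,0,0],"claw": 50},
  ],
)

```text
time_s: 6.0
tcp_pos: [0.5762, -0.2414, 0.1609]
orientation: [0.034, 0.999, 0.0, 0.001]
ft_force: [-0.2, 0.0, 0.4]
gripper_width: 0.0466
```

```bash
python3 - <<'E'
from h import *
s=bot.read_state();snap('wrist','w3.png');print(s['tcp_pos'],s['orientation'],s['ft_force'])
print(proj('wrist',[.515,-.239,.102],s),proj('wrist',[.515,-.239,.008],s))
crop('w3.png','w3.png',220,30,420,180,4)
E
```

```text
[ 0.57624362 -0.24144315  0.16093938] [3.37762843e-02 9.99428976e-01 2.68092108e-04 9.01834312e-04] [-0.15067947  0.04108609  0.44691651]
[318.73096203 143.92986309] [319.15836156 138.79025991]
```

View pics/w3.png

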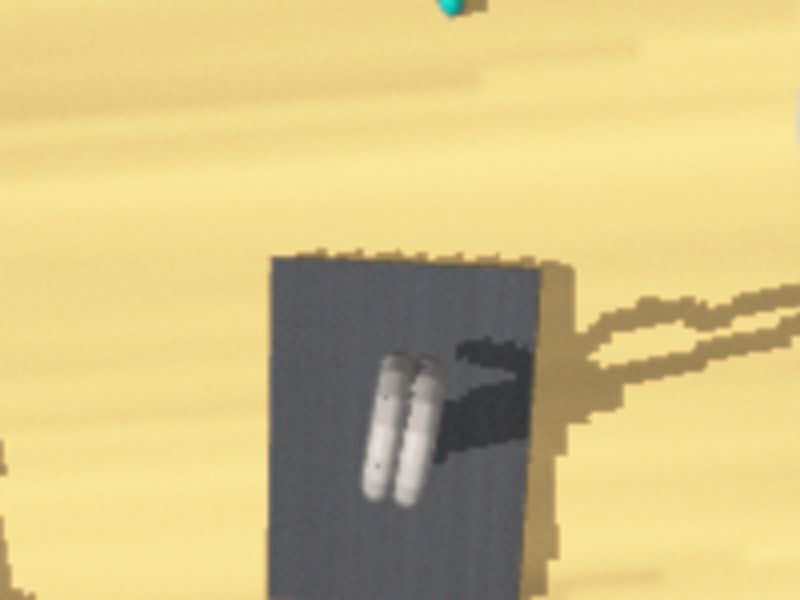

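The clip's coil, seen from above, is centred at crop (403,430). Its plane is turned +8.5° from tool x, and the shadow and scene view put the bow on the camera side. I'll grasp with the tool flipped half a turn, so the leg side faces the camera.

```bash
python3 - <<'E'
from h import *
s=bot.read_state()
p=onz('wrist',220+403/4,30+430/4,.104,s); print('coil',p, s['qpos'])
print([onz('wrist',220+a/4,30+b/4,.008,s).round(4) for a,b in[(271,257),(540,267)]])
go([p[0],p[1],.16],Q(np.pi+YB),s)
E
```

```text
coil [ 0.51051612 -0.23655665  0.104     ] [ 0.32880802  0.54497816 -0.03460797  1.89045021  0.02595858  0.70533091
  1.78396788]
[array([ 0.4685, -0.2676,  0.008 ]), array([ 0.4755, -0.1987,  0.008 ])]
offset cm [ 6.61 -0.02  0.05] dr [0.001 0.001 0.003]
```

drive_tool(
  steps=[
    {"offset": [6.6,0,0],"dr": [0,0,1.4],"claw": 50},
    {"offset": [6.6,0,0],"dr": [0,0,1.4],"claw": 50},
    {"offset": [6.6,0,0],"dr": [0,0,1.4],"claw": 50},
    {"offset": [6.6,0,0],"dr": [0,0,1.4],"claw": 50},
    {"offset": [6.6,0,0],"dr": [0,0,1.4],"claw": 50},
    {"offset": [6.6,0,0],"dr": [0,0,1.4],"claw": 50},
    {"offset": [6.6,0,0],"dr": [0,0,1.4],"claw": 50},
    {"offset": [6.6,0,0],"dr": [0,0,1.4],"claw": 50},
    {"offset": [6.6,0,0],"dr": [0,0,1.4],"claw": 50},
    {"offset": [6.6,0,0],"dr": [0,0,1.4],"claw": 50},
  ],
)

```text
time_s: 7.05
tcp_pos: [0.5109, -0.2357, 0.1598]
orientation: [0.671, 0.742, 0.0, -0.0]
ft_force: [0.5, 0.3, 0.3]
gripper_width: 0.0467
```

drive_tool(
  steps=[
    {"offset": [0,0,0],"dr": [0,0,1.4],"claw": 50},
    {"offset": [0,0,0],"dr": [0,0,1.4],"claw": 50},
    {"offset": [0,0,0],"dr": [0,0,1.4],"claw": 50},
    {"offset": [0,0,0],"dr": [0,0,1.4],"claw": 50},
    {"offset": [0,0,0],"dr": [0,0,1.4],"claw": 50},
    {"offset": [0,0,0],"dr": [0,0,1.4],"claw": 50},
    {"offset": [0,0,0],"dr": [0,0,1.4],"claw": 50},
    {"offset": [0,0,0],"dr": [0,0,1.4],"claw": 50},
    {"offset": [0,0,0],"dr": [0,0,1.4],"claw": 50},
    {"offset": [0,0,0],"dr": [0,0,1.4],"claw": 50},
  ],
)

```text
time_s: 8.05
tcp_pos: [0.511, -0.2357, 0.1595]
orientation: [0.991, 0.135, 0.0, -0.001]
ft_force: [0.0, 0.2, -0.1]
gripper_width: 0.0466
```

```bash
python3 - <<'E'
from h import *
go([.5105,-.2366,.16],Q(YB-.149))
E
```

```text
offset cm [-0.07  0.08 -0.05] dr [-0.001 -0.     0.49 ]
```

drive_tool(
  steps=[
    {"offset": [-0.1,0.1,0],"dr": [0,0,0.49],"claw": 40},
    {"offset": [-0.1,0.1,0],"dr": [0,0,0.49],"claw": 40},
    {"offset": [-0.1,0.1,0],"dr": [0,0,0.49],"claw": 40},
    {"offset": [-0.1,0.1,0],"dr": [0,0,0.49],"claw": 40},
    {"offset": [-0.1,0.1,2.5],"dr": [0,0,0.49],"claw": 40},
    {"offset": [-0.1,0.1,5.0],"dr": [0,0,0.49],"claw": 40},
    {"offset": [-0.1,0.1,7.0],"dr": [0,0,0.49],"claw": 40},
    {"offset": [-0.1,0.1,7.7],"dr": [0,0,0.49],"claw": 40},
    {"offset": [-0.1,0.1,7.7],"dr": [0,0,0.49],"claw": 40},
  ],
)

```text
time_s: 8.95
tcp_pos: [0.5094, -0.2381, 0.0821]
orientation: [0.994, -0.107, -0.001, -0.001]
ft_force: [0.6, 0.1, -0.2]
gripper_width: 0.0373
```

drive_tool(
  steps=[
    {"offset": [0,0,0],"dr": [0,0,0],"claw": 0},
    {"offset": [0,0,0],"dr": [0,0,0],"claw": 0},
    {"offset": [0,0,0],"dr": [0,0,0],"claw": 0},
    {"offset": [0,0,0],"dr": [0,0,0],"claw": 0},
    {"offset": [0,0,0],"dr": [0,0,0],"claw": 0},
  ],
  squeeze=20,
)

```text
time_s: 9.45
tcp_pos: [0.5095, -0.2392, 0.0831]
orientation: [0.994, -0.108, 0.0, -0.001]
ft_force: [0.1, 3.4, 6.2]
gripper_width: 0.0121
```

drive_tool(
  steps=[
    {"offset": [0,-0.1,0],"dr": [0,0,0],"claw": 0},
    {"offset": [0,-0.15,0],"dr": [0,0,0],"claw": 0},
    {"offset": [0,-0.15,0],"dr": [0,0,0],"claw": 0},
    {"offset": [0,-0.15,-1],"dr": [0,0,0],"claw": 0},
    {"offset": [0,-0.15,-2],"dr": [0,0,0],"claw": 0},
    {"offset": [0,-0.15,-3],"dr": [0,0,0],"claw": 0},
    {"offset": [0,-0.15,-4],"dr": [0,0,0],"claw": 0},
    {"offset": [0,-0.15,-7],"dr": [0,0,0],"claw": 0},
    {"offset": [0,-0.15,-11],"dr": [0,0,0],"claw": 0},
    {"offset": [0,-0.15,-11],"dr": [0,0,0],"claw": 0},
  ],
  squeeze=45,
)

```text
time_s: 10.45
tcp_pos: [0.5106, -0.2401, 0.1971]
orientation: [0.994, -0.109, 0.003, 0.001]
ft_force: [0.3, -0.3, -0.9]
gripper_width: 0.0119
```

```bash
python3 - <<'E'
from h import *
s=bot.read_state();snap('wrist','w4.png');print(s['tcp_pos'],s['orientation'],s['ft_force'],s['gripper_width'])
Rt=R.from_quat(s['orientation']).as_matrix()
w=lambda p:Rt@np.array(p)+s['tcp_pos']
print('tip pred',proj('wrist',w([.004,0,.075]),s))
crop('w4.png','w4.png',220,100,420,250,4)
go(bw(.040,.03,.19),Q(np.pi/2+YB),s)
E
```

```text
[ 0.51064923 -0.24009626  0.19713443] [ 0.99406502 -0.10874443  0.00287556  0.00105418] [ 0.34658086 -0.34976046 -0.91452577] 0.011915429861005033
tip pred [319.56271926 207.21993144]
offset cm [  1.39 -34.24   0.67] dr [ 0.006 -0.003 -1.72 ]
```

View pics/w4.png

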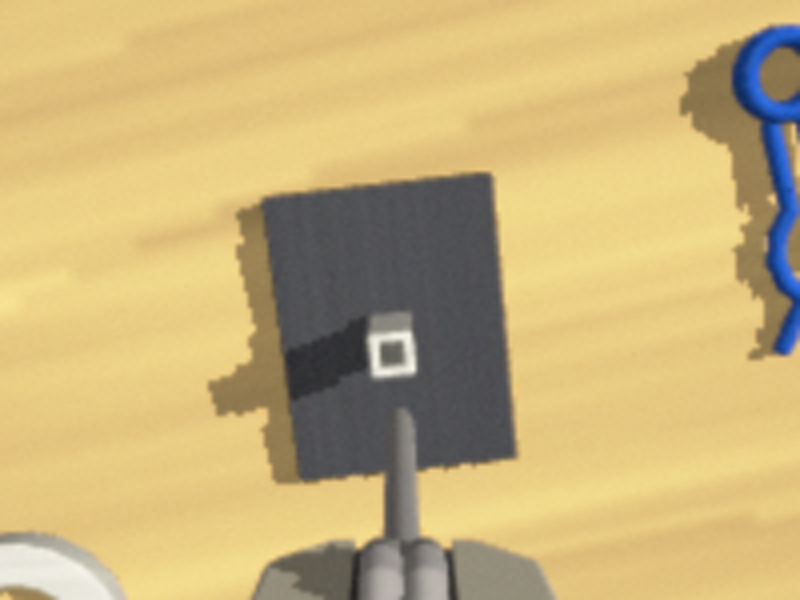

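The clip is held square. The leg tip is at crop (404,410), i.e. px (321,202.5), and the bow is hidden behind the leg.

```bash
cat >> h.py <<'E'
def tooltip(u,v,zt=.075):
    c=cams.calibration('wrist');T=np.array(c['tool_from_camera'])
    d=T[:3,:3]@np.array([(u-c['cx'])/c['fx'],(v-c['cy'])/c['fy'],1.])
    return T[:3,3]+d*(zt-T[2,3])/d[2]
TIP=tooltip(321,202.5)
def gotip(p,Rt,st=None): go(np.array(p)-Rt@TIP,Rt,st)
E
python3 - <<'E'
from h import *
print(TIP)
gotip([.5969,.0597,.115],Q(np.pi/2+YB))
E
```

```text
[0.00819326 0.00123458 0.075     ]
offset cm [  2.03 -30.21   0.5 ] dr [ 0.004 -0.003 -1.719]
```

drive_tool(
  steps=[
    {"offset": [2,-30.2,0.2],"dr": [0.004,-0.003,-1.72],"claw": 0},
    {"offset": [2,-30.2,0.2],"dr": [0.004,-0.003,-1.72],"claw": 0},
    {"offset": [2,-30.2,0.2],"dr": [0.004,-0.003,-1.72],"claw": 0},
    {"offset": [2,-30.2,0.2],"dr": [0.004,-0.003,-1.72],"claw": 0},
    {"offset": [2,-30.2,0.2],"dr": [0.004,-0.003,-1.72],"claw": 0},
    {"offset": [2,-30.2,0.2],"dr": [0.004,-0.003,-1.72],"claw": 0},
    {"offset": [2,-30.2,0.2],"dr": [0.004,-0.003,-1.72],"claw": 0},
    {"offset": [2,-30.2,0.2],"dr": [0.004,-0.003,-1.72],"claw": 0},
    {"offset": [2,-30.2,0.2],"dr": [0.004,-0.003,-1.72],"claw": 0},
    {"offset": [2,-30.2,0.2],"dr": [0.004,-0.003,-1.72],"claw": 0},
  ],
)

```text
time_s: 11.5
tcp_pos: [0.5933, 0.0526, 0.1899]
orientation: [0.799, 0.601, -0.002, -0.002]
ft_force: [0.7, -0.1, -1.6]
gripper_width: 0.0116
```

```bash
python3 - <<'E'
from h import *
gotip([.5969,.0597,.089],Q(np.pi/2+YB))
E
```

```text
offset cm [-0.07  0.44  2.58] dr [-0.005 -0.    -0.212]
```

drive_tool(
  steps=[
    {"offset": [-0.1,0.4,0.5],"dr": [-0.005,0,-0.212],"claw": 0},
    {"offset": [-0.1,0.4,1.2],"dr": [-0.005,0,-0.212],"claw": 0},
    {"offset": [-0.1,0.4,2.0],"dr": [-0.005,0,-0.212],"claw": 0},
    {"offset": [-0.1,0.4,2.6],"dr": [-0.005,0,-0.212],"claw": 0},
    {"offset": [-0.1,0.4,2.6],"dr": [-0.005,0,-0.212],"claw": 0},
  ],
)

```text
time_s: 12.0
tcp_pos: [0.5967, 0.0503, 0.1634]
orientation: [0.734, 0.679, -0.0, -0.0]
ft_force: [0.6, -0.6, -0.7]
gripper_width: 0.0117
```

```bash
python3 - <<'E'
from h import *
s=bot.read_state();snap('wrist','w5.png');print(s['tcp_pos'],s['orientation'],s['ft_force'],s['gripper_width'])
crop('w5.png','w5.png',260,150,380,240,6)
gotip([.5969,.0597,.089],Q(np.pi/2+YB),s)
print(proj('wrist',np.array([.5969,.0597,.0787]),s))
E
```

```text
[0.5967177  0.05031192 0.16339002] [ 7.33975027e-01  6.79176330e-01 -2.54703783e-04 -3.29738525e-04] [ 0.57382829 -0.55754068 -0.6654389 ] 0.011673151316970264
offset cm [ 0.02  0.06 -0.06] dr [-0.001 -0.    -0.009]
[321.67967064 199.60884243]
```

View pics/w5.png

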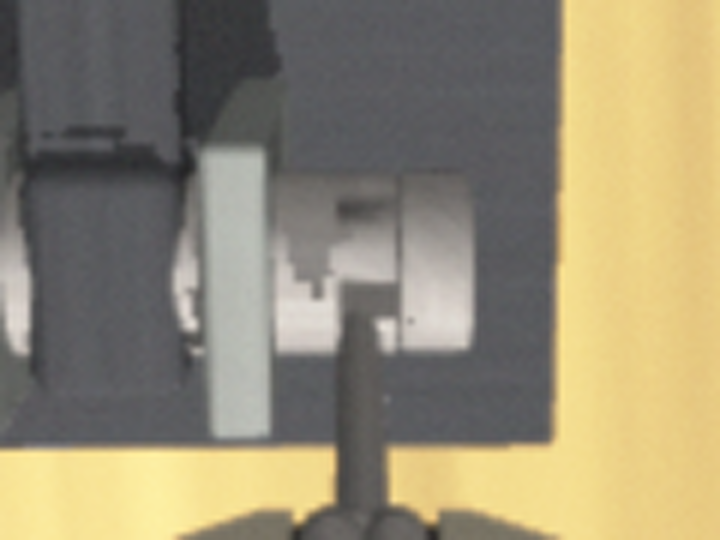

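At hover 10 mm up, the mouth is at crop (369,301) and the tip centre at about (361,326). After the perspective shift on descent, I need about +1 mm along tool y and +1 mm along tool x. Next I'll descend gently and feel.

drive_tool(
  steps=[
    {"offset": [0.1,0.1,0.2],"dr": [0,0,0],"claw": 0},
    {"offset": [0.1,0.1,0.4],"dr": [0,0,0],"claw": 0},
    {"offset": [0.1,0.1,0.6],"dr": [0,0,0],"claw": 0},
    {"offset": [0.1,0.1,0.8],"dr": [0,0,0],"claw": 0},
    {"offset": [0.1,0.1,0.9],"dr": [0,0,0],"claw": 0},
    {"offset": [0.1,0.1,0.9],"dr": [0,0,0],"claw": 0},
  ],
)

```text
time_s: 12.65
tcp_pos: [0.5985, 0.0512, 0.1555]
orientation: [0.733, 0.68, 0.001, 0.0]
ft_force: [-0.1, 0.3, -1.0]
gripper_width: 0.0115
```

drive_tool(
  steps=[
    {"offset": [0,0,0.1],"dr": [0,0,0],"claw": 0},
    {"offset": [0,0,0.2],"dr": [0,0,0],"claw": 0},
  ],
)

```text
time_s: 12.85
tcp_pos: [0.5986, 0.0512, 0.1536]
orientation: [0.733, 0.68, 0.001, 0.0]
ft_force: [0.2, 0.5, -1.1]
gripper_width: 0.0118
```

drive_tool(
  steps=[
    {"offset": [-0.0,-0.05,0.1],"dr": [0,0,0],"claw": 0},
    {"offset": [0,-0.05,0.2],"dr": [0,0,0],"claw": 0},
  ],
)

```text
time_s: 13.05
tcp_pos: [0.598, 0.0513, 0.1516]
orientation: [0.733, 0.68, 0.001, 0.0]
ft_force: [-1.5, -0.8, -2.1]
gripper_width: 0.0114
```

drive_tool(
  steps=[
    {"offset": [0,0,0.1],"dr": [0,0,0],"claw": 0},
    {"offset": [0,0,0.1],"dr": [0,0,0],"claw": 0},
  ],
)

```text
time_s: 13.25
tcp_pos: [0.598, 0.0512, 0.1505]
orientation: [0.733, 0.68, 0.001, 0.0]
ft_force: [0.2, 0.2, -1.5]
gripper_width: 0.0116
```

drive_tool(
  steps=[
    {"offset": [0,0,0.1],"dr": [0,0,0],"claw": 0},
    {"offset": [0,0,0.2],"dr": [0,0,0],"claw": 0},
    {"offset": [0,0,0.2],"dr": [0,0,0],"claw": 0},
  ],
)

```text
time_s: 13.55
tcp_pos: [0.598, 0.0512, 0.1485]
orientation: [0.733, 0.68, 0.001, 0.0]
ft_force: [-0.0, 0.4, -0.9]
gripper_width: 0.012
```

```bash
python3 - <<'E'
from h import *
s=bot.read_state();snap('wrist','w6.png');print(s['tcp_pos'],s['ft_force'],s['ft_torque'])
print(TIP, cams.calibration('wrist')['tool_from_camera'][:,3],cams.calibration('wrist')['cy'])
crop('w6.png','w6.png',260,150,380,240,6)
E
```

```text
[0.59801204 0.05122612 0.14850833] [-0.01247793  0.3787873  -0.90505159] [-0.10828875  0.07205256 -0.00274851]
[ 0.00922978 -0.00109508  0.075     ] [ 0.07184716 -0.00152809 -0.16650238  1.        ] 205.6044617252908
```

View pics/w6.png

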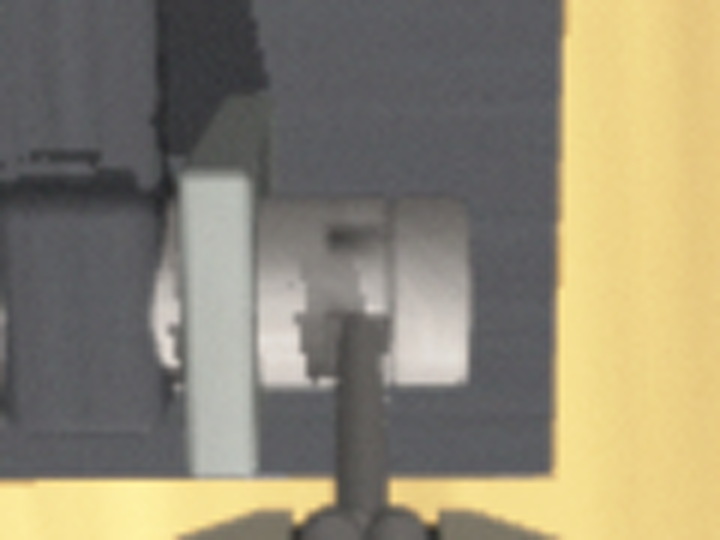

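The tip is in the mouth: 5 mm below the pin top with no contact force, at crop (362,315). Next I'll roll the hole upright by moving +x (towards the pump) in small steps.

drive_tool(
  steps=[
    {"offset": [0.05,0,0.1],"dr": [0,0,0],"claw": 0},
    {"offset": [0.1,0,0.1],"dr": [0,0,0],"claw": 0},
    {"offset": [0.15,0,0.1],"dr": [0,0,0],"claw": 0},
  ],
)

```text
time_s: 13.9
tcp_pos: [0.5982, 0.0526, 0.1476]
orientation: [0.733, 0.68, 0.001, 0.0]
ft_force: [-0.4, -1.1, -1.8]
gripper_width: 0.0117
```

drive_tool(
  steps=[
    {"offset": [0.05,0,0],"dr": [0,0,0],"claw": 0},
    {"offset": [0.1,0,0],"dr": [0,0,0],"claw": 0},
    {"offset": [0.1,0,0],"dr": [0,0,0],"claw": 0},
  ],
)

```text
time_s: 14.2
tcp_pos: [0.5982, 0.0532, 0.1476]
orientation: [0.734, 0.68, 0.0, 0.0]
ft_force: [-0.4, -2.4, -1.7]
gripper_width: 0.0115
```

drive_tool(
  steps=[
    {"offset": [0.05,0,0],"dr": [0,0,0],"claw": 0},
    {"offset": [0.1,0,0],"dr": [0,0,0],"claw": 0},
    {"offset": [0.1,0,0],"dr": [0,0,0],"claw": 0},
  ],
)

```text
time_s: 14.5
tcp_pos: [0.5982, 0.0543, 0.1476]
orientation: [0.734, 0.68, 0.0, 0.0]
ft_force: [-0.6, -4.5, 0.0]
gripper_width: 0.0118
```

drive_tool(
  steps=[
    {"offset": [0.05,0,0],"dr": [0,0,0],"claw": 0},
    {"offset": [0.1,0,0.0],"dr": [0,0,0],"claw": 0},
    {"offset": [0.1,0,0.1],"dr": [0,0,0],"claw": 0},
    {"offset": [0.1,0,0.2],"dr": [0,0,0],"claw": 0},
  ],
)

```text
time_s: 14.9
tcp_pos: [0.5987, 0.0558, 0.1457]
orientation: [0.733, 0.68, 0.001, 0.0]
ft_force: [-0.2, -4.5, -0.9]
gripper_width: 0.0116
```

drive_tool(
  steps=[
    {"offset": [0,0,0.1],"dr": [0,0,0],"claw": 0},
    {"offset": [0,0,0.2],"dr": [0,0,0],"claw": 0},
    {"offset": [0,0,0.2],"dr": [0,0,0],"claw": 0},
  ],
)

```text
time_s: 15.2
tcp_pos: [0.5985, 0.0558, 0.1434]
orientation: [0.733, 0.68, 0.001, 0.0]
ft_force: [0.6, -3.9, -2.2]
gripper_width: 0.0121
```

drive_tool(
  steps=[
    {"offset": [0,0,0.1],"dr": [0,0,0],"claw": 0},
    {"offset": [-0.05,0,0.2],"dr": [0,0,0],"claw": 0},
    {"offset": [-0.05,0,0.3],"dr": [0,0,0],"claw": 0},
    {"offset": [-0.05,0,0.3],"dr": [0,0,0],"claw": 0},
  ],
)

```text
time_s: 15.6
tcp_pos: [0.5983, 0.0555, 0.1404]
orientation: [0.733, 0.68, 0.001, 0.0]
ft_force: [0.7, -2.9, -2.5]
gripper_width: 0.0119
```

drive_tool(
  steps=[
    {"offset": [0,0,0.1],"dr": [0,0,0],"claw": 0},
    {"offset": [0,0,0.2],"dr": [0,0,0],"claw": 0},
    {"offset": [0,0,0.3],"dr": [0,0,0],"claw": 0},
    {"offset": [0,0,0.3],"dr": [0,0,0],"claw": 0},
  ],
)

```text
time_s: 16.0
tcp_pos: [0.5983, 0.0554, 0.1374]
orientation: [0.733, 0.68, 0.001, 0.0]
ft_force: [-0.5, -2.5, -0.9]
gripper_width: 0.0117
```

drive_tool(
  steps=[
    {"offset": [0,0,0.1],"dr": [0,0,0],"claw": 0},
    {"offset": [0,0,0.2],"dr": [0,0,0],"claw": 0},
    {"offset": [0,0,0.3],"dr": [0,0,0],"claw": 0},
    {"offset": [0,0,0.3],"dr": [0,0,0],"claw": 0},
  ],
)

```text
time_s: 16.4
tcp_pos: [0.5983, 0.0554, 0.1344]
orientation: [0.733, 0.68, 0.001, 0.0]
ft_force: [0.0, -1.7, -1.9]
gripper_width: 0.012
```

drive_tool(
  steps=[
    {"offset": [0,0,0.1],"dr": [0,0,0],"claw": 0},
    {"offset": [0,0,0.2],"dr": [0,0,0],"claw": 0},
    {"offset": [0,0,0.3],"dr": [0,0,0],"claw": 0},
    {"offset": [0,0,0.4],"dr": [0,0,0],"claw": 0},
  ],
)

```text
time_s: 16.8
tcp_pos: [0.5984, 0.0553, 0.1305]
orientation: [0.733, 0.68, 0.001, 0.0]
ft_force: [0.6, -1.2, -1.2]
gripper_width: 0.0116
```

drive_tool(
  steps=[
    {"offset": [0,0,0.1],"dr": [0,0,0],"claw": 0},
    {"offset": [0,0,0.2],"dr": [0,0,0],"claw": 0},
    {"offset": [0,0,0.3],"dr": [0,0,0],"claw": 0},
    {"offset": [0,0,0.3],"dr": [0,0,0],"claw": 0},
  ],
)

```text
time_s: 17.2
tcp_pos: [0.5984, 0.0552, 0.1275]
orientation: [0.733, 0.68, 0.001, 0.0]
ft_force: [-0.1, -1.6, -0.9]
gripper_width: 0.0118
```

drive_tool(
  steps=[
    {"offset": [0,0,0.1],"dr": [0,0,0],"claw": 0},
    {"offset": [0,0,0.2],"dr": [0,0,0],"claw": 0},
    {"offset": [0,0,0.2],"dr": [0,0,0],"claw": 0},
  ],
)

```text
time_s: 17.5
tcp_pos: [0.5986, 0.0552, 0.1257]
orientation: [0.733, 0.68, 0.001, 0.0]
ft_force: [-0.3, -1.4, 0.8]
gripper_width: 0.0115
```

Bow contact is starting. I'll press on in small steps, watching the force.

drive_tool(
  steps=[
    {"offset": [0,0,0.1],"dr": [0,0,0],"claw": 0},
    {"offset": [0,0,0.2],"dr": [0,0,0],"claw": 0},
    {"offset": [0,0,0.3],"dr": [0,0,0],"claw": 0},
  ],
)

```text
time_s: 17.8
tcp_pos: [0.5989, 0.0552, 0.123]
orientation: [0.733, 0.68, 0.001, 0.001]
ft_force: [-1.4, -2.2, 5.8]
gripper_width: 0.0117
```

drive_tool(
  steps=[
    {"offset": [0,0,0.1],"dr": [0,0,0],"claw": 0},
    {"offset": [0,0,0.2],"dr": [0,0,0],"claw": 0},
    {"offset": [0,0,0.3],"dr": [0,0,0],"claw": 0},
  ],
)

```text
time_s: 18.1
tcp_pos: [0.5989, 0.0552, 0.1202]
orientation: [0.734, 0.68, 0.001, 0.0]
ft_force: [-0.5, -1.4, 7.5]
gripper_width: 0.0115
```

drive_tool(
  steps=[
    {"offset": [0,0,0.1],"dr": [0,0,0],"claw": 0},
    {"offset": [0,0,0.2],"dr": [0,0,0],"claw": 0},
    {"offset": [0,0,0.3],"dr": [0,0,0],"claw": 0},
  ],
)

```text
time_s: 18.4
tcp_pos: [0.5986, 0.0551, 0.1167]
orientation: [0.734, 0.68, 0.001, 0.0]
ft_force: [-0.3, -2.6, 4.1]
gripper_width: 0.0115
```

drive_tool(
  steps=[
    {"offset": [0,0,0.1],"dr": [0,0,0],"claw": 0},
    {"offset": [0,0,0.25],"dr": [0,0,0],"claw": 0},
    {"offset": [0,0,0.4],"dr": [0,0,0],"claw": 0},
  ],
)

```text
time_s: 18.7
tcp_pos: [0.5984, 0.0552, 0.1125]
orientation: [0.733, 0.68, 0.001, 0.0]
ft_force: [-0.4, -1.7, 2.4]
gripper_width: 0.0116
```

drive_tool(
  steps=[
    {"offset": [0,0,0.15],"dr": [0,0,0],"claw": 0},
    {"offset": [0,0,0.3],"dr": [0,0,0],"claw": 0},
    {"offset": [0,0,0.5],"dr": [0,0,0],"claw": 0},
  ],
)

```text
time_s: 19.0
tcp_pos: [0.5981, 0.0553, 0.1073]
orientation: [0.733, 0.68, 0.0, 0.0]
ft_force: [0.4, -2.7, -0.4]
gripper_width: 0.0118
```

drive_tool(
  steps=[
    {"offset": [0,0,0.15],"dr": [0,0,0],"claw": 0},
    {"offset": [0,0,0.3],"dr": [0,0,0],"claw": 0},
    {"offset": [0,0,0.5],"dr": [0,0,0],"claw": 0},
  ],
)

```text
time_s: 19.3
tcp_pos: [0.5982, 0.0554, 0.1023]
orientation: [0.733, 0.68, 0.001, 0.0]
ft_force: [0.2, -0.3, -1.0]
gripper_width: 0.0113
```

drive_tool(
  steps=[
    {"offset": [0,0,0.1],"dr": [0,0,0],"claw": 0},
    {"offset": [0,0,0.2],"dr": [0,0,0],"claw": 0},
    {"offset": [0,0,0.2],"dr": [0,0,0],"claw": 0},
  ],
)

```text
time_s: 19.6
tcp_pos: [0.5984, 0.0555, 0.1005]
orientation: [0.733, 0.68, 0.001, 0.0]
ft_force: [0.1, -0.2, -2.7]
gripper_width: 0.0119
```

```bash
python3 - <<'E'
from h import *
s=bot.read_state();print(s['time_s'],s['tcp_pos'],s['ft_force'])
snap('scene','s7.png');crop('s7.png','s7.png',340,190,500,310,5)
E
```

```text
19.6 [0.59836581 0.05548515 0.10046397] [ 0.14962819 -0.17449716 -2.70155068]
```

View pics/s7.png

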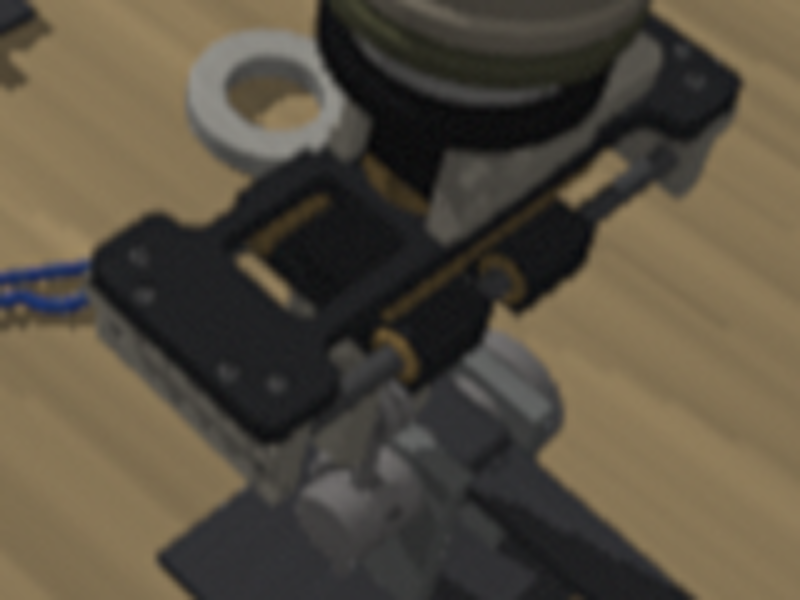

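The leg goes through the top of the pin, and the bow's pull (-2.7 N) shows it has sprung over. I'll open slowly and rise straight up.

drive_tool(
  steps=[
    {"offset": [0,0,0],"dr": [0,0,0],"claw": 25},
    {"offset": [0,0,0],"dr": [0,0,0],"claw": 40},
    {"offset": [0,0,0],"dr": [0,0,0],"claw": 45},
    {"offset": [0,0,0],"dr": [0,0,0],"claw": 45},
    {"offset": [0,0,-1],"dr": [0,0,0],"claw": 45},
    {"offset": [0,0,-3],"dr": [0,0,0],"claw": 45},
    {"offset": [0,0,-6],"dr": [0,0,0],"claw": 45},
    {"offset": [0,0,-10],"dr": [0,0,0],"claw": 45},
    {"offset": [-4,0,-12],"dr": [0,0,0],"claw": 45},
    {"offset": [-7,0,-12],"dr": [0,0,0],"claw": 45},
  ],
)

```text
time_s: 20.65
tcp_pos: [0.5944, -0.0159, 0.2245]
orientation: [0.733, 0.68, 0.003, 0.002]
ft_force: [-0.8, 0.5, -0.5]
gripper_width: 0.0416
```

drive_tool(
  steps=[
    {"offset": [-5,-3,0],"dr": [0,0,0],"claw": 45},
    {"offset": [-9,-7,0],"dr": [0,0,0],"claw": 45},
    {"offset": [-13,-10,0],"dr": [0,0,0],"claw": 45},
    {"offset": [-17,-13,0],"dr": [0,0,0],"claw": 45},
    {"offset": [-17,-13,0],"dr": [0,0,0],"claw": 45},
  ],
)

```text
time_s: 21.15
tcp_pos: [0.4466, -0.1777, 0.2214]
orientation: [0.735, 0.678, 0.001, 0.0]
ft_force: [-0.4, 1.2, 0.6]
gripper_width: 0.0417
```

```bash
python3 - <<'E'
from h import *
s=bot.read_state();print(s['time_s'],s['tcp_pos'],s['ft_force'])
a=snap('scene','s8.png')[:,:,::-1];b=snap('top','t8.png')[:,:,::-1]
c=lambda im,x0,y0,w,h,k:cv2.resize(im[y0:y0+h,x0:x0+w],None,fx=k,fy=k,interpolation=cv2.INTER_CUBIC)
o=np.hstack([c(a,375,220,100,120,4),c(b,160,150,100,120,4)])
cv2.imwrite('pics/f8.png',o)
E
```

```text
21.15 [ 0.44663691 -0.17772618  0.22135749] [-0.39341099  1.2016765   0.60156331]
```

View pics/f8.png

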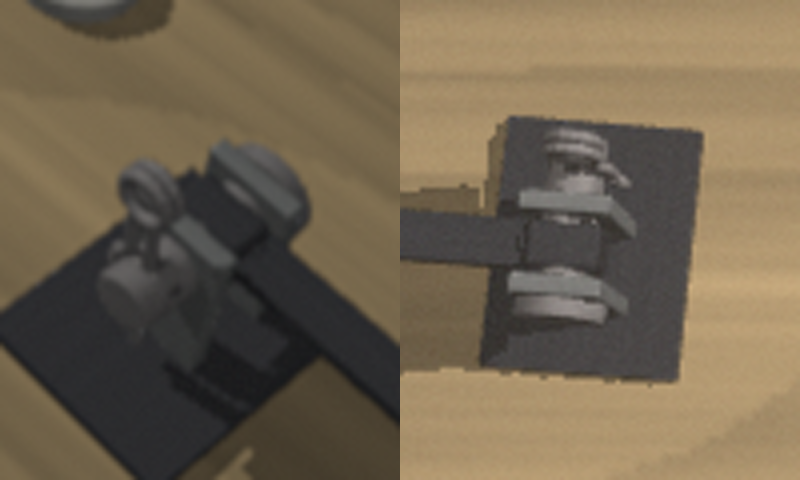

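The final view shows the head flat on the near cheek and the clip upright on the pin. Its coil is at scene crop (150,195), and the flared bow end shows below the pin at top crop (620,178). I'll check the coil height once, then hand in.

```bash
python3 - <<'E'
from h import *
x,r=tri(ray('scene',375+150/4,220+195/4),ray('top',160+177/4,150+146/4));print(x,r)
if .105<x[2]<.13: print(workorder.job_done())
E
```

```text
[0.59657134 0.05318044 0.11458188] [np.float64(0.0020108513694826005), np.float64(0.0020108513694825445)]
the job is handed in; nothing more can be done
None
```

The pin is home and the R-clip is on. I handed the job in at about 21 s of the 61 s allowed; no verdict was reported.

- **Pin:** I pushed the head along the clevis until it stopped. The TCP was at x = 0.5147 against a predicted 0.514, and the force rose from about 5 N to 13 N. The last picture shows the head flat on the near cheek.
- **Clip:** I took the steel clip from the stand and found the hole by camera and by feel. A sideways push of about 4.5 N rolled the hole upright. Spreading the bow took about 7.5 N at most, and then it pulled itself on (the force turned to -2.7 N). The highest force reading on the wrist at any step was about 17 N, during the pin push.
- **Final check:** After I let go, the clip stands upright through the pin with its bow on the side away from the pump. The coil measured 115 mm high against 119 mm expected, which fits within the roughly 2 mm camera calibration.
- **Disagreement:** The wrist camera's calibration changed by about 2 mm between reads. I lined up the clip tip and the hole within one picture instead of relying on absolute positions.
- **Not checked:** I did not look closely at the other items on the table afterwards. I kept clear of all of them.

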